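# Open the toy-car parking bay by its ratchet stop

### The job

On the wooden parking tray a blue ratchet stop has been pushed up close to the green racer. With the fingertips press its orange release pad down and, keeping it pressed, push the stop back along its bar, away from the racer, all the way against the wooden end block, then let the pad spring up again and move clear. Leave the racer, the police car, the petrol pump and the tin standing where they are.

Things in the scene. Friction and masses are not known exactly. Their poses are not given: they have to be found in the camera images.
- tray: Fixed maple parking tray, 275 mm along its y, 145 mm along its x (-60 to +85 mm), floor 14 mm above the shelf (grey road tile). Origin on the shelf surface under mid-length; z up. Its +y is the stop's 'back' direction. A 12 mm thick wooden block closes each end, 60 mm high at +y, 32 mm at -y, where the racer is parked. A toothed bar runs along y at x = 60 to 72 mm, 36 to 48 mm above the shelf.
- stop (a joint): Place of the blue sliding stop on the bar, m: 0 = fully back against the +y end block, 0.125 = at the racer's end; starts at 0.08 to 0.125. Carriage 86 mm long (y), 90 mm wide (x +-45 mm), two cross walls 10 mm, tops 75 mm above the shelf; the 66 mm trough between them has the orange pad as floor. The 12 mm pitch ratchet blocks moving back unless the pad is held down, when 2 to 4 N slides it.
- pad (a joint): Travel of the orange release pad, m: 0 = up (ratchet engaged), 0.008 = fully down. The ratchet is free from about 0.0045 on. Spring: 1.5 N at the start of the press, 5 N fully down; springs back up by itself when let go.
- pad_top (a point): Centre of the top face of the orange release pad (66 mm along tray x, 60 mm along tray y), which rides on the stop between its two walls, 46 mm above the shelf when up; moves with the stop and pad.
- rear_wall (a point): Middle of the top edge of the inner face of the stop's rear wall (the one farther from the racer), 75 mm above the shelf, 33 mm along tray +y from the pad's centre. The face is upright and 90 mm wide; a fingertip on the pad can push it towards +y. Moves with the stop.
- end_block (a point): Middle of the top edge of the inner face of the tray's +y end block, 60 mm above the shelf; the rear wall's outer face (10 mm behind its inner face) ends up against it.
- racer: Green die-cast racer with a dark cabin, 75 x 37 x 29 mm, parked crosswise on the tray at its -y end; loose. Origin under its centre, x to its tail. To be left alone.
- police: White plastic police car with a black cabin and a blue light, 73 x 41 x 33 mm; loose, stands beside the tray. Origin under its centre. To be left alone.
- pump: Red plastic toy petrol pump with a white top, 36 x 48 x 82 mm; loose, stands beside the tray. Origin under its centre. To be left alone.
- tin: Round aluminium tin, 65 mm diameter, 54 mm high; loose, stands beside the tray. Origin under its centre. To be left alone.

How it is judged:
By the outcome, as a careful person would: the job done as asked, in the order asked, and still so for the second after the job is handed in, with the robot touching nothing.
It also fails if it takes over 32 s, if anything falls off the work surface, if the arm or the gripper's body presses on something with over 40 N, if the wrist force passes 120 N, or if a joint passes its speed limit or range.

### The arm

A 6-joint arm with a two-finger parallel gripper is mounted at the origin on the work surface. World frame = base frame: x ahead of the robot, y to its left, z up, the work surface at z = 0. Lengths are in m, angles in rad, forces in N, time in s.
With the tool pointing down it reaches from about 0.35 to 0.85 m from the base axis. Payload 8.1 kg.
Tool frame: the origin (TCP) lies midway between the tips of the shut fingers; the grasp point (between the pads) lies 19 mm behind it; z points along the fingers, y is the line along which they close (so a half turn about z gives the same grasp; the last joint's range is limited). The gripper opens to 93 mm and grips with 3 to 60 N. Pads are 15 mm wide; open, the fingers measure 128 mm over their backs; the gripper's body (75 mm by 188 mm) begins 65 mm behind the grasp point.
Start: joints at [1.046, 0.13, 1.488, -0, 1.523, -0.085], TCP at [0.255, 0.543, 0.219] pointing down, gripper open.
Joint ranges: [-2.96, 2.96], [-0.89, 2.26], [0.02, 2.5], [-1.34, 4.48], [0, 2.73], [-2.66, 2.66]. Speed limits (rad/s): [2.39, 2.39, 2.79, 3.14, 3.14, 3.14].

### API

Orientations are given as a rotation vector (axis times angle).
In Python, from plant import read_state, read_camera, get_calibration, close_job gives the robot as it stands.
- The arm moves only by the shell command python3 -m crank 'ROWS' [FORCE]. ROWS is JSON, a list that holds one entry, the list of rows, each a list of 7 numbers: the gripper's target within -1 to 1 (fully open at 1, half-way at 0, shut at -1), then the shift along the tool's x, y, z as a fraction of full scale, then the turn, a rotation vector about the tool's x, y, z as a fraction of full scale. In form: [[[grip, x, y, z, rx, ry, rz], ...]]. A call has exactly 5 rows; each row is the pose to reach, as a shift and turn from the pose commanded when the call began, along the tool's axes at that moment; what a row does not reach only later rows make up. Full scale, the value 1, is 0.5 m for a shift and 90 degrees for a turn. A row lasts 1/8 s, in which the tool goes at most 62.5 mm and 10.7 degrees, less where a joint would pass 70% of its speed; a pose out of reach is approached as far as the arm can. A call with a number of a shift or a turn outside -1 to 1 is refused whole. A call with a gripper value outside its range is refused whole. The fingers move at their own pace and stop on an object; FORCE is the grip in N (left out, the last holds). Time passes only in rows, so rows that repeat a pose let the fingers close, or fill a call up. It gives the time, the measured TCP pose, the force, the opening and the grip force at its end, in the units of the state.
- read_state(): the state, without advancing time (a new reading comes with each control period).
- read_camera(name): name is "side" or "top" or "wrist"; returns the picture (384x512x3 uint8, red, green, blue); there is no depth.
- get_calibration(name): a dict with "fx", "fy", "cx", "cy" (pixels), "dist_coeffs" ([k1, k2, p1, p2, k3] as OpenCV has them; the pictures are not rectified), "eye" and "orientation" of the camera in the world; the wrist camera has in their place "mount" (4x4, takes a point from camera to tool coordinates, whose origin is the TCP and whose axes are the flange's). Camera axes: x right, y down, z forward; pixel columns grow to the right and rows downward; lengths in m; the calibration is good to about 2 mm. A picture is of the moment at which its call begins: read the wrist's pose just before it. get_calibration takes no time and is no camera call.
- close_job(): hands the job in; it is judged then, once.
The state is a dict: "t": time; "q": joint angles; "dq": joint speeds; "joint_torque": joint torques, N m; "tool_pos": TCP position; "orientation": TCP orientation; "force": force on the tool from outside, world axes, zero at the start; "wrist_torque": the same for the moment, N m; "opening": finger opening in m; "gripper_force": force on a finger pad.
Only numpy, scipy, OpenCV 4.12 (cv2) and the standard library are available. Lean on these libraries where they do the work, as an engineer would, in place of code of your own. Each camera call takes 0.05 s, during which the arm holds its last target. There are 200 camera calls.

## Working session

There is one attempt and no reset: what is moved stays moved. The work goes in short steps, Python scripts to look and compute and a shell command to move; the robot and the scene stay as the last step left them, time stands still between calls to the robot, and variables do not carry over. Pictures are saved under pics/ and viewed, at most 10 in all, crops included, and the job is handed in when it is done.

```bash
mkdir -p pics; ls
python3 - <<'E'
from plant import *
import cv2,numpy as np
s=read_state();print(s['t'],s['tool_pos'],s['orientation'],s['force'],s['opening'])
for n in("top","side"):
    im=read_camera(n);cv2.imwrite(f"pics/{n}0.png",im[:,:,::-1]);c=get_calibration(n);print(n,c)
E
```

```text
pics
0.0 [0.25515432 0.54242928 0.21760574] [-6.85162533e-01 -3.06542383e+00  2.70628557e-03] [-0.05067823 -0.17805391  0.15958537] 0.09314381489575169
top {'fx': 420.9595790065831, 'fy': 420.9595790065831, 'cx': 250.79499159326286, 'cy': 188.7683432244516, 'dist_coeffs': array([-0.07128903,  0.        ,  0.        ,  0.        ,  0.        ]), 'eye': array([0.45992928, 0.03195049, 0.84615235]), 'orientation': array([-2.14607325,  2.16375911, -0.143637  ])}
side {'fx': 394.1060530196929, 'fy': 394.1060530196929, 'cx': 259.0445041926011, 'cy': 200.11316920466592, 'dist_coeffs': array([-0.02773792,  0.        ,  0.        ,  0.        ,  0.        ]), 'eye': array([ 0.24539022, -0.48562297,  0.5789248 ]), 'orientation': array([-2.20003948,  0.6189174 , -0.2891082 ])}
```

View pics/top0.png

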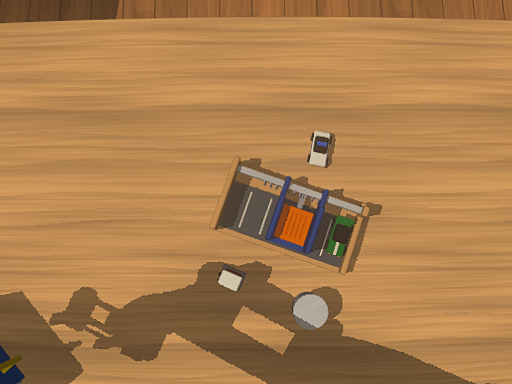

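View pics/side0.png

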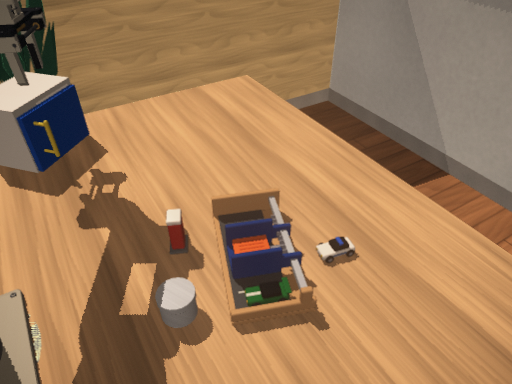

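The top view shows the orange pad at about (295,227), the blue walls on either side, the racer at (341,236) and the +y end block at about (228,193). The side view shows the pad at about (250,245), and a cabinet near the gripper's start. Next I'll triangulate the pad and find the tray's direction.

```bash
cat > h.py <<'E'
from plant import *
import cv2,numpy as np
from scipy.spatial.transform import Rotation as R
def cam(n):
    c=get_calibration(n);K=np.array([[c['fx'],0,c['cx']],[0,c['fy'],c['cy']],[0,0,1]])
    return c['eye'],R.from_rotvec(c['orientation']).as_matrix(),K,c['dist_coeffs']
def ray(n,uv):
    e,M,K,d=cam(n);p=cv2.undistortPoints(np.array([[uv]],float),K,d)[0,0]
    return e,M@np.array([p[0],p[1],1])
def plane(n,uv,z):
    e,v=ray(n,uv);return e+v*(z-e[2])/v[2]
def tri(a,b):
    e1,v1=ray('top',a);e2,v2=ray('side',b)
    s=np.linalg.lstsq(np.c_[v1,-v2],e2-e1,rcond=None)[0]
    p,q=e1+s[0]*v1,e2+s[1]*v2;return (p+q)/2,np.linalg.norm(p-q)
def proj(n,p):
    e,M,K,d=cam(n);return cv2.projectPoints((M.T@(np.array(p)-e)).reshape(1,3),np.zeros(3),np.zeros(3),K,d)[0].ravel()
def big(im,lo,hi,roi=None):
    h=cv2.cvtColor(im,cv2.COLOR_RGB2HSV);m=cv2.inRange(h,lo,hi)
    if roi:
        k=np.zeros_like(m);x0,y0,x1,y1=roi;k[y0:y1,x0:x1]=255;m&=k
    return sorted(cv2.findContours(m,0,1)[0],key=cv2.contourArea)[::-1]
OR=((3,200,150),(14,255,255));BL=((108,120,40),(125,255,255))
E
python3 - <<'E'
from h import *
s=read_state();print('tcp in top',proj('top',s['tool_pos']),'side',proj('side',s['tool_pos']))
im=cv2.imread('pics/top0.png')[:,:,::-1].copy();si=cv2.imread('pics/side0.png')[:,:,::-1].copy()
c=big(im,*OR)[0];r=cv2.minAreaRect(c);print('top pad',r,cv2.contourArea(c))
cs=[k for k in big(si,*OR,roi=(220,220,290,270))][0];print('side pad',cv2.minAreaRect(cs))
for k in big(im,*BL,roi=(210,150,380,280))[:2]: print('wall',cv2.minAreaRect(k),cv2.contourArea(k))
M=cv2.moments(c);u=(M['m10']/M['m00'],M['m01']/M['m00']);M=cv2.moments(cs);v=(M['m10']/M['m00'],M['m01']/M['m00'])
print(u,v,tri(u,v),plane('top',u,.046))
for nm,a,b in(("end blk corner far",(238,157),(278,193)),("white pump top",(231,279),(175,213)),('tin',(310,310),(178,288))):print(nm,tri(a,b))
b=cv2.boxPoints(r);print(np.round([plane('top',p,.046) for p in b],3))
for q in((238,157),(211,226)):print('endblk',plane('top',q,.06))
for q in((380,210),(345,272)):print('racer end',plane('top',q,.032))
for n,i,x in(('top',im,(200,110,400,340)),('side',si,(140,160,380,340))):
    cv2.imwrite(f'pics/{n}0c.png',cv2.resize(i[x[1]:x[3],x[0]:x[2],::-1],None,fx=3 if n=='side' else 2.6,fy=3 if n=='side' else 2.6,interpolation=2))
E
```

```text
tcp in top [-85.10330065 379.11494676] side [32.69454151 75.57133937]
top pad ((296.1865234375, 225.4091339111328), (24.351505279541016, 34.03343200683594), 19.025604248046875) 758.5
side pad ((250.60491943359375, 245.171142578125), (9.72574234008789, 34.734798431396484), 81.11934661865234)
wall ((286.4999694824219, 243.50001525878906), (31.622777938842773, 3.7947328090667725), 18.434946060180664) 17.0
wall ((272.25, 222.25001525878906), (0.7071067094802856, 1.4142134189605713), 45.0) 0.5
(296.3871676554603, 225.5444957152274) (250.5208700764256, 245.331569664903) (array([ 0.49234779, -0.05478177,  0.0553404 ]), np.float64(0.0027290277369856515)) [ 0.49398704 -0.05639053  0.046     ]
end blk corner far (array([0.62566915, 0.05462608, 0.04624502]), np.float64(0.0036013320306120837))
white pump top (array([0.39818908, 0.06629883, 0.08538204]), np.float64(0.00032295712735357746))
tin (array([ 0.33960538, -0.07727755,  0.05879951]), np.float64(0.0020466818090313036))
[[ 0.472 -0.023  0.046]
 [ 0.533 -0.045  0.046]
 [ 0.517 -0.089  0.046]
 [ 0.456 -0.067  0.046]]
endblk [0.6244374  0.05345551 0.06      ]
endblk [0.49387059 0.10436355 0.06      ]
racer end [ 0.5230893  -0.22239187  0.032     ]
racer end [ 0.4048053  -0.14944228  0.032     ]
```

View pics/top0c.png

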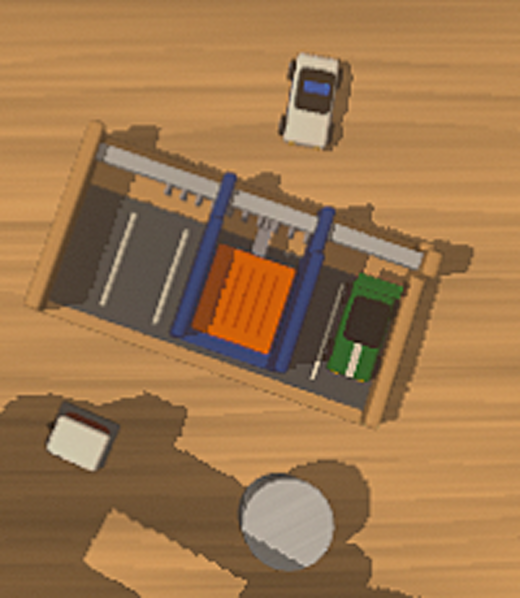

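View pics/side0c.png

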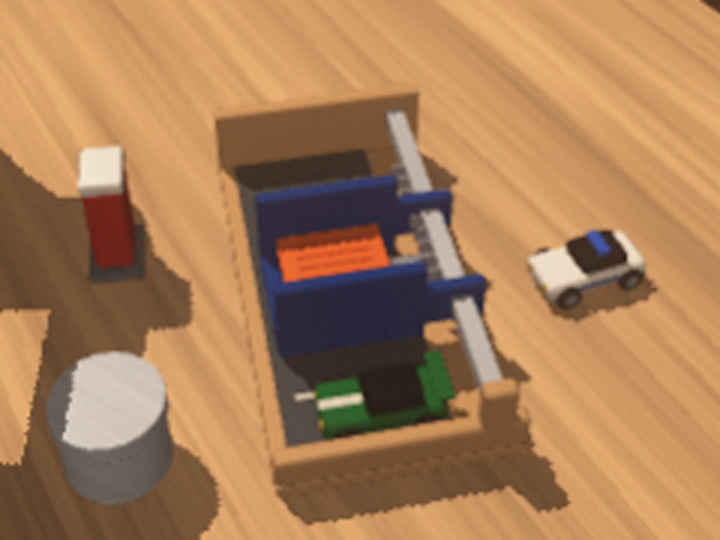

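The crops show the rear wall's top at crop (205,256), the front wall's at (304,291), and the end block's inner top edge running from about (104,130) to (48,305). I'll measure those along the tray's y and work out the approach move.

```bash
cat >> h.py <<'E'
def crop(u,v): return np.array([u/2.6+200,v/2.6+110])
A=np.deg2rad(-20.3);TX=np.array([np.cos(A),np.sin(A),0]);TY=np.array([-np.sin(A),np.cos(A),0])
E
python3 - <<'E'
from h import *
im=cv2.imread('pics/top0.png')[:,:,::-1].copy()
def edge(nm,a,b,z):
    p,q=plane('top',crop(*a),z),plane('top',crop(*b),z);d=p-q
    print(nm,np.round(p,3),np.round(q,3),'ang',np.rad2deg(np.arctan2(d[1],d[0])).round(1),'x',(np.array([p,q])@TX).round(4),'y',(np.array([p,q])@TY).round(4),np.round(np.linalg.norm(d),3))
edge('end in',(104,130),(48,305),.06)
edge('rear mid',(229,178),(181,335),.075)
edge('front mid',(325,212),(282,370),.075)
edge('left side low edge',(373,425),(30,305),.03)
h=cv2.cvtColor(im,cv2.COLOR_RGB2HSV);m=cv2.inRange(h,(2,180,80),(14,255,255));k=max(cv2.findContours(m,0,1)[0],key=cv2.contourArea)
r=cv2.minAreaRect(k);b=np.array([plane('top',p,.046) for p in cv2.boxPoints(r)]);print(r);print(b.round(3),(b@TX).round(4),(b@TY).round(4),b.mean(0))
s=read_state();Rt=R.from_rotvec(s['orientation']).as_matrix();print(Rt.round(3))
E
```

```text
end in [0.619 0.05  0.06 ] [0.491 0.09  0.06 ] ang -17.8 x [0.5629 0.4294] y [0.2612 0.2553] 0.134
rear mid [ 0.58  -0.04   0.075] [ 0.469 -0.004  0.075] ang -17.9 x [0.5577 0.4412] y [0.164  0.1591] 0.117
front mid [ 0.555 -0.108  0.075] [ 0.444 -0.074  0.075] ang -16.8 x [0.5579 0.4421] y [0.0916 0.0845] 0.116
left side low edge [ 0.402 -0.147  0.03 ] [0.493 0.106 0.03 ] ang -109.7 x [0.4279 0.4252] y [0.0017 0.2704] 0.269
((293.3500061035156, 224.45001220703125), (30.674089431762695, 34.152591705322266), 18.434947967529297)
[[ 0.475 -0.012  0.046]
 [ 0.536 -0.034  0.046]
 [ 0.517 -0.089  0.046]
 [ 0.456 -0.067  0.046]] [0.4498 0.5149 0.5162 0.4512] [0.1531 0.1542 0.0958 0.0953] [ 0.49625491 -0.05070431  0.046     ]
[[-0.905  0.426 -0.001]
 [ 0.426  0.905 -0.001]
 [ 0.    -0.002 -1.   ]]
```

```bash
python3 -m crank '[[[-1,0,0,-0.12,0,0,0],[-1,-0.08,-0.073,-0.12,0,0,0],[-1,-0.16,-0.146,-0.12,0,0,0],[-1,-0.24,-0.219,-0.12,0,0,0],[-1,-0.32,-0.292,-0.12,0,0,0]]]' 20
python3 -m crank '[[[-1,-0.08,-0.073,0,0,0,0],[-1,-0.16,-0.146,0,0,0,0],[-1,-0.24,-0.219,0,0,0,0],[-1,-0.32,-0.292,0,0,0,0],[-1,-0.4,-0.365,0,0,0,0]]]'
python3 -m crank '[[[-1,-0.08,-0.073,0,0,0,-0.02],[-1,-0.15,-0.137,0.02,0,0,-0.045],[-1,-0.2,-0.18,0.1,0,0,-0.069],[-1,-0.222,-0.199,0.16,0,0,-0.069],[-1,-0.222,-0.199,0.2,0,0,-0.069]]]'
```

```text
t: 0.72
tool_pos: [0.3382, 0.341, 0.2782]
orientation: [-0.685, -3.066, 0.001]
force: [0.6, 0.2, 1.2]
opening: 0.0474
gripper_force: 0.0
t: 1.35
tool_pos: [0.4415, 0.0907, 0.2784]
orientation: [-0.685, -3.066, -0.0]
force: [1.4, 0.2, 0.4]
opening: 0.0009
gripper_force: 0.0
t: 1.98
tool_pos: [0.4985, -0.0459, 0.1762]
orientation: [-0.521, -3.095, 0.0]
force: [0.7, 0.8, -0.6]
opening: 0.0003
gripper_force: 0.0
```

```bash
cat >> h.py <<'E'
def wcam(s):
    c=get_calibration('wrist');K=np.array([[c['fx'],0,c['cx']],[0,c['fy'],c['cy']],[0,0,1]])
    T=np.eye(4);T[:3,:3]=R.from_rotvec(s['orientation']).as_matrix();T[:3,3]=s['tool_pos'];W=T@c['mount']
    return W[:3,3],W[:3,:3],K,c['dist_coeffs']
def wplane(s,uv,z):
    e,M,K,d=wcam(s);p=cv2.undistortPoints(np.array([[uv]],float),K,d)[0,0];v=M@np.array([p[0],p[1],1]);return e+v*(z-e[2])/v[2]
E
python3 - <<'E'
from h import *
import pickle
s=read_state();im=read_camera('wrist');pickle.dump(s,open('s1.pkl','wb'));cv2.imwrite('pics/w1.png',im[:,:,::-1])
k=big(im,(2,180,80),(14,255,255))[0];r=cv2.minAreaRect(k);print(r)
b=np.array([wplane(s,p,.046) for p in cv2.boxPoints(r)]);print(b.round(4),b.mean(0))
Rt=R.from_rotvec(s['orientation']).as_matrix();print(s['tool_pos'],Rt.round(3))
e,M,K,d=wcam(s);print('eye',e)
E
```

```text
((252.5, 177.99996948242188), (66.99998474121094, 69.99998474121094), -0.0)
[[ 0.5152 -0.0923  0.046 ]
 [ 0.4545 -0.0691  0.046 ]
 [ 0.4737 -0.0137  0.046 ]
 [ 0.5355 -0.0337  0.046 ]] [ 0.4947414  -0.05219884  0.046     ]
[ 0.49847385 -0.0459472   0.17617556] [[-0.945  0.327 -0.003]
 [ 0.327  0.945  0.   ]
 [ 0.003 -0.001 -1.   ]]
eye [ 0.42608167 -0.02110236  0.34292735]
```

View pics/w1.png

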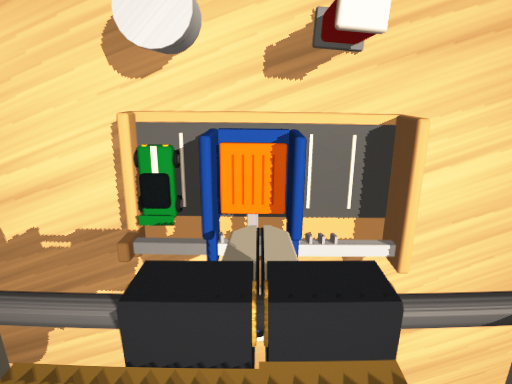

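```bash
python3 - <<'E'
from h import *
import pickle
s=pickle.load(open('s1.pkl','rb'));ty=np.array([.327,.945,0])
a=wplane(s,(305,180),.075)@ty;
for u in (411,414): print('travel',wplane(s,(u,190),.06)@ty-a)
print('rear inner - tcp',wplane(s,(291.5,180),.075)@ty-s['tool_pos']@ty)
E
python3 -m crank '[[[-1,0,0,0.06,0,0,0],[-1,0,0,0.12,0,0,0],[-1,0,0,0.18,0,0,0],[-1,0,0,0.22,0,0,0],[-1,0,0,0.23,0,0,0]]]'
python3 -m crank '[[[-1,0,0,0.01,0,0,0],[-1,0,0,0.02,0,0,0],[-1,0,0,0.03,0,0,0],[-1,0,0,0.036,0,0,0],[-1,0,0,0.036,0,0,0]]]'
```

```text
travel 0.09553297186161108
travel 0.09822472321731485
rear inner - tcp 0.025252243709622868
t: 2.65
tool_pos: [0.4982, -0.0445, 0.0624]
orientation: [-0.517, -3.096, -0.0]
force: [0.1, -0.5, -0.6]
opening: 0.0002
gripper_force: 0.0
t: 3.28
tool_pos: [0.4995, -0.0449, 0.0457]
orientation: [0.518, 3.098, -0.0]
force: [-0.2, 0.2, 1.2]
opening: 0.0002
gripper_force: 0.7
```

```bash
python3 -m crank '[[[-1,0,0,0.004,0,0,0],[-1,0,0,0.008,0,0,0],[-1,0,0,0.012,0,0,0],[-1,0,0,0.014,0,0,0],[-1,0,0,0.014,0,0,0]]]'
```

```text
t: 3.9
tool_pos: [0.4996, -0.0449, 0.0388]
orientation: [0.518, 3.098, 0.0]
force: [-0.6, -0.4, 4.3]
opening: 0.0005
gripper_force: 2.2
```

```bash
python3 -m crank '[[[-1,0,0.006,0.001,0,0,0],[-1,0,0.012,0.001,0,0,0],[-1,0,0.018,0.001,0,0,0],[-1,0,0.026,0.001,0,0,0],[-1,0,0.036,0.001,0,0,0]]]'
python3 -m crank '[[[-1,0,0.015,0,0,0,0],[-1,0,0.03,0,0,0,0],[-1,0,0.045,0,0,0,0],[-1,0,0.06,0,0,0,0],[-1,0,0.06,0,0,0,0]]]'
```

```text
t: 4.53
tool_pos: [0.5057, -0.0277, 0.0383]
orientation: [0.518, 3.098, -0.0]
force: [0.6, -1.9, 5.3]
opening: 0.0002
gripper_force: 2.3
t: 5.15
tool_pos: [0.5156, 0.0015, 0.0383]
orientation: [0.517, 3.098, 0.002]
force: [4.2, 0.5, 4.8]
opening: 0.0002
gripper_force: 2.3
```

```bash
python3 -m crank '[[[-1,0,0.016,0,0,0,0],[-1,0,0.032,0,0,0,0],[-1,0,0.048,0,0,0,0],[-1,0,0.064,0,0,0,0],[-1,0,0.08,0,0,0,0]]]'
python3 -m crank '[[[-1,0,0.006,0,0,0,0],[-1,0,0.012,0,0,0,0],[-1,0,0.016,0,0,0,0],[-1,0,0.02,0,0,0,0],[-1,0,0.02,0,0,0,0]]]'
```

```text
t: 5.78
tool_pos: [0.5282, 0.0382, 0.0382]
orientation: [0.519, 3.098, -0.001]
force: [2.5, -3.7, 4.3]
opening: 0.0005
gripper_force: 2.6
t: 6.4
tool_pos: [0.5308, 0.0471, 0.0382]
orientation: [-0.518, -3.098, 0.002]
force: [-0.6, -4.0, 8.2]
opening: 0.0003
gripper_force: 4.0
```

```bash
python3 -m crank '[[[-1,0,0.003,0,0,0,0],[-1,0,0.006,0,0,0,0],[-1,0,0.009,0,0,0,0],[-1,0,0.012,0,0,0,0],[-1,0,0.012,0,0,0,0]]]'
```

```text
t: 7.02
tool_pos: [0.5323, 0.0524, 0.0381]
orientation: [-0.518, -3.097, 0.003]
force: [-1.0, -6.8, 9.2]
opening: 0.0003
gripper_force: 4.9
```

```bash
python3 -m crank '[[[-1,0,0.002,0,0,0,0],[-1,0,0.004,0,0,0,0],[-1,0,0.006,0,0,0,0],[-1,0,0.008,0,0,0,0],[-1,0,0.008,0,0,0,0]]]'
python3 - <<'E'
from h import *
im=read_camera('top');si=read_camera('side')
a=cv2.resize(im[130:290,195:395,::-1],(500,400),interpolation=2);b=cv2.resize(si[170:330,190:340,::-1],(280,400),interpolation=2)
cv2.imwrite('pics/push.png',np.hstack([a,b]))
print(read_state()['force'])
E
```

```text
t: 7.65
tool_pos: [0.5324, 0.0528, 0.038]
orientation: [-0.519, -3.095, 0.012]
force: [-10.4, -23.5, 15.8]
opening: 0.0003
gripper_force: 14.5
[ -9.63682316 -22.51178337  16.2719172 ]
```

View pics/push.png

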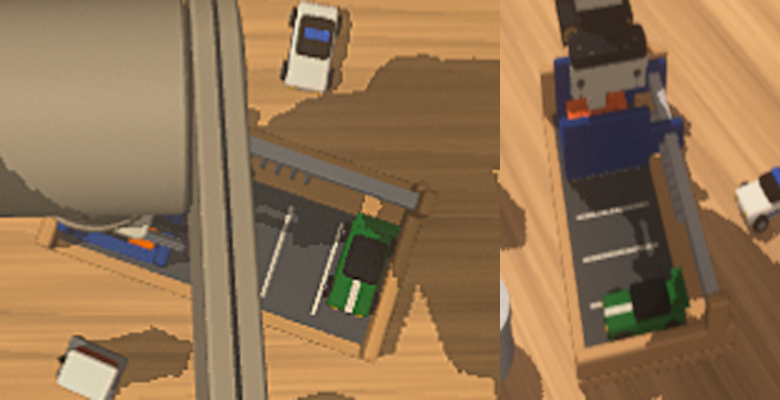

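The stop is against the end block: motion has stalled at about 25 N, and the side view (right half) shows the rear wall at the block with the racer untouched. Next I'll ease the push and lift straight up.

```bash
python3 -m crank '[[[-1,0,-0.005,0,0,0,0],[-1,0,-0.005,-0.006,0,0,0],[-1,0,-0.006,-0.014,0,0,0],[-1,0,-0.006,-0.024,0,0,0],[-1,0,-0.008,-0.034,0,0,0]]]'
python3 -m crank '[[[-1,0,-0.008,-0.03,0,0,0],[-1,0,-0.008,-0.1,0,0,0],[-1,0,-0.008,-0.2,0,0,0],[-1,0,-0.008,-0.3,0,0,0],[-1,0,-0.008,-0.3,0,0,0]]]'
python3 -m crank '[[[-1,0,0.1,0,0,0,0],[-1,0,0.2,0,0,0,0],[-1,0,0.3,0,0,0,0],[-1,0,0.4,0,0,0,0],[-1,0,0.4,0,0,0,0]]]'
python3 - <<'E'
from h import *
im=read_camera('top');si=read_camera('side')
a=cv2.resize(im[130:340,195:395,::-1],(400,420),interpolation=2);b=cv2.resize(si[170:340,140:370,::-1],(400,420),interpolation=2)
cv2.imwrite('pics/end.png',np.hstack([a,b]))
E
```

```text
t: 8.38
tool_pos: [0.5317, 0.0536, 0.054]
orientation: [-0.518, -3.095, -0.0]
force: [-0.7, 0.3, 0.4]
opening: 0.0006
gripper_force: 0.0
t: 9.0
tool_pos: [0.5351, 0.0499, 0.2119]
orientation: [0.516, 3.089, 0.003]
force: [-0.2, -0.1, 0.0]
opening: 0.0004
gripper_force: 0.0
t: 9.62
tool_pos: [0.5964, 0.242, 0.2037]
orientation: [-0.512, -3.097, -0.0]
force: [0.3, 0.5, -0.0]
opening: 0.0004
gripper_force: 0.0
```

View pics/end.png

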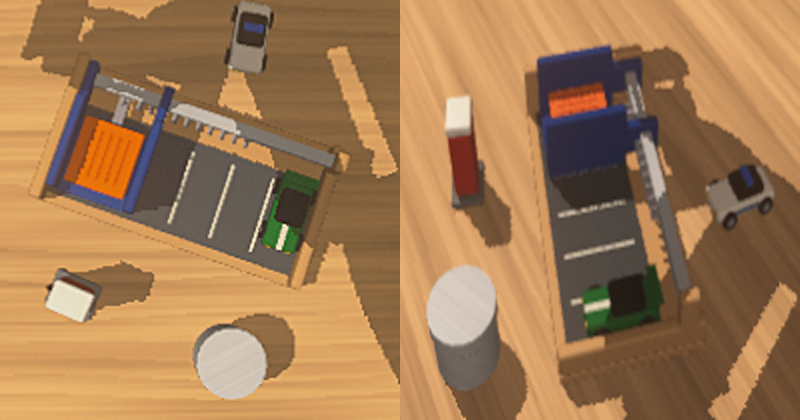

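The final picture shows the stop flush against the end block with its pad up. The racer, police car, pump and tin have not moved, and the arm is clear.

```bash
python3 -c "
from plant import *
print(close_job())"
```

```text
the job is handed in; nothing more can be done
None
```

The job is handed in: I pressed the orange pad down, pushed the stop back until it stalled against the end block, let the pad spring up and moved the arm clear; the final picture shows the stop at the block and the racer, police car, pump and tin where they were.

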